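# Clamp a film roll on the winder with its splined hub

### The job

Load the winder: stand the dark film roll on the steel seat around the winder's spindle and let go of it, then fit the blue hexagonal hub on the spindle above it, turned so that its slots mesh with the three orange lugs, and slide it down onto the roll. Press the hub down until the sprung seat is fully home and finish while still gripping the hub and holding it down there. Leave the other things on the bench where they are.

Things in the scene. Friction and masses are not known exactly. Their poses are not given: they have to be found in the camera images.
- roll_mid (a point): Film roll: a short dark-brown roll of film on a white plastic core, standing flat on the bench; ring of outer diameter 60 mm, bore diameter 34 mm, height 30 mm, 0.08 to 0.16 kg. This point is its centre, half-way up (15 mm above its underside); z is the bore's axis, up.
- hub_mid (a point): Drive hub, loose: blue hexagonal knob, 40 mm across flats, 46 mm across corners, on a black round flange (diameter 52 mm, 6 mm thick) at the bottom; 44 mm high in all, 0.13 to 0.23 kg. This point is its centre, 22 mm above its underside; z is its axis, up. One pair of flats is perpendicular to its y axis, the other pairs 60 degrees apart. x points along a slot.
- hub_bore (a point): Hub's bore, at the centre of its underside; axes as the hub's. It goes right through: 19 mm diameter between three keys, with three slots 8.5 mm wide (free to radius 15.5 mm) along x and 120 degrees either side of it, towards three of the hexagon's corners; a white mark on the top face shows each slot.
- lug_top (a point): Spindle: vertical steel post of 16 mm diameter at the centre of the winder's plate, with three orange lugs 120 degrees apart, 6 mm wide (their top 6 mm tapering to 1.5 mm), reaching to radius 14 mm, running down through the seat. This point: on the axis, level with the lugs' top ends, 42 mm above the raised seat; z up, x along one lug. Brake on: it stands at any angle and resists turning with 0.6 N m.
- nose_tip (a point): Tip of the spindle, 16 mm above the lug tops: a plain round nose, 6 mm straight then tapering to 6 mm diameter. A hub at a wrong angle rests on the lug tops (its underside level with them); meshed, it slides down to lie on the roll (underside 12 mm below the lug tops), and fully home its underside is 18 mm below the lug tops.
- seat_top (a point): Centre of the top face of the sprung seat: bright steel ring round the spindle, outer diameter 52 mm, standing 18 mm proud of the aluminium plate (196 mm diameter, its top 68 mm above the bench) when raised. The roll stands on it. z up.
- seat (a joint): How far the seat is pressed down, in m: 0 raised, 0.006 fully home on its stop. The spring takes about 6 N to start and 11 N at the stop (weights of roll and hub count), so push with about 10 to 20 N.
- winder: Winder: grey housing 200 x 200 x 60 mm, fixed to the bench, with the plate, seat and spindle at its centre; origin at the centre of its underside, on the bench; its row of buttons is on the -x side.
- spare_core: Bystander: empty yellow core, ring of diameter 50 mm, 30 mm high; origin under its centre.
- film_can: Bystander: flat round metal film can, diameter 98 mm, 33 mm high; origin under its centre.
- splicer: Bystander: film splicer, dark metal base 60 x 150 mm with aluminium rail and red slider, 32 mm high; origin under its centre.
- tape_roll: Bystander: clear ring of splicing tape, diameter 72 mm, 19 mm high; origin under its centre.
- loupe: Bystander: black magnifying loupe, diameter 48 mm, 48 mm high; origin under its centre.
- dust_brush: Bystander: wooden dust brush with white bristles, 160 x 22 mm, 24 mm high; origin under its centre.

How it is judged:
On the way, in this order (a step that is already met when the one before it is completed fails the run):
1. the film roll stands on the seat around the spindle, let go of (horizontal distance between roll_mid and lug_top below 0.006 m and z of roll_mid in the frame of seat_top between 0.012 and 0.018 m and angle between roll_mid's own z axis and vertical below 0.08 rad and contact force between the fingers and film_roll below 0.1 N), for 0.2 s.
2. the hub is meshed: its slots have slid down over the lugs (horizontal distance between roll_mid and lug_top below 0.006 m and z of roll_mid in the frame of seat_top between 0.012 and 0.018 m and angle between roll_mid's own z axis and vertical below 0.08 rad and horizontal distance between hub_mid and lug_top below 0.004 m and angle between hub_mid's own z axis and vertical below 0.1 rad and z of hub_mid in the frame of lug_top below 0.014 m), for 0.1 s.
At the end, for the whole second after the job is handed in: Fingers hold the hub pressed down and still: meshed, centre within 4 mm of the axis and under 7.5 mm above the lug tops, tilt under 0.1 rad; over 4 N between hub and roll; roll flat on the seat within 6 mm of the axis, not touched by the fingers; seat pressed at least 4.5 mm (all of step 1 and horizontal distance between hub_mid and lug_top below 0.004 m and angle between hub_mid's own z axis and vertical below 0.1 rad and z of hub_mid in the frame of lug_top below 0.0075 m and value of joint seat above 0.0045 m and contact force between hub and film_roll above 4 N and contact force between the fingers and hub above 1 N and linear speed of hub below 0.02 m/s); the arm keeps its last pose, push and grip.
It fails at once if another thing on the bench (spare core, can, splicer, tape, loupe, brush) is shoved by more than 25 mm (distance of any of spare_core, film_can, splicer, tape_roll, loupe, dust_brush from where it was at the start of the episode above 0.025 m).
It also fails if it takes over 48 s, if anything falls off the work surface, if the arm or the gripper's body presses on something with over 40 N, if the wrist force passes 120 N, or if a joint passes its speed limit or range.

### The arm

A 7-joint arm with a two-finger parallel gripper is mounted at the origin on the work surface. World frame = base frame: x ahead of the robot, y to its left, z up, the work surface at z = 0. Lengths are in m, angles in rad, forces in N, time in s.
With the tool pointing down it reaches from about 0.4 to 0.85 m from the base axis. Payload 10.4 kg.
Tool frame: the origin (TCP) lies midway between the tips of the shut fingers; the grasp point (between the pads) lies 19 mm behind it; z points along the fingers, y is the line along which they close (so a half turn about z gives the same grasp; the last joint's range is limited). The gripper opens to 87 mm and grips with 3 to 60 N. Pads are 19 mm wide; open, the fingers measure 117 mm over their backs; the gripper's body (75 mm by 190 mm) begins 51 mm behind the grasp point.
Start: joints at [1.11, 0.332, -0.065, 1.46, 0.022, 1.35, -0.088], TCP at [0.265, -0.566, 0.223] pointing down, gripper open.
Joint ranges: [-2.6, 2.6], [-0.5, 2.12], [-1.47, 1.34], [0.16, 2.42], [-1.27, 4.41], [0.06, 2.06], [-2.6, 2.6]. Speed limits (rad/s): [2.22, 2.22, 2.79, 2.79, 3.14, 3.14, 3.14].

### API

Orientations are given as a unit quaternion [x, y, z, w].
In Python, from bench import sensors, eyes, order gives the robot as it stands.
- The arm moves only by the tool arm_command, never from a script. Its argument "steps" is a list of rows, each an object with "rot": the turn, a rotation vector about the world's x, y, z in degrees, a list of three; "slide": the shift along the world's x, y, z in m, a list of three; "grip": the opening, from 0 (shut) to 1 (fully open). A call has exactly 8 rows; each row shifts and turns the commanded pose from where the row before left it; what a row does not reach is not made up. A row lasts 1/8 s, in which the tool goes at most 62.5 mm and 10.7 degrees, less where a joint would pass 70% of its speed; a pose out of reach is approached as far as the arm can. A call with a gripper value outside its range is refused whole. The fingers move at their own pace and stop on an object; "newtons" is the grip in N (left out, the last holds). Time passes only in rows, so rows that do not move let the fingers close, or fill a call up. It gives the time, the measured TCP pose, the force, the opening and the grip force at its end, in the units of the state.
- sensors.read_state(): the state, without advancing time (a new reading comes with each control period).
- eyes.camera(name): name is "scene" or "side" or "wrist"; returns a dict with "pixels" (400x640x3 uint8, red, green, blue), "intrinsics" (3x3 intrinsics, pixels), "pose" (4x4, takes a point from camera to world coordinates). Camera axes: x right, y down, z forward; pixel columns grow to the right and rows downward; lengths in m; the calibration is good to about 2 mm. A picture is of the moment at which its call begins. There is no depth.
- order.close_job(): hands the job in; it is judged then, once.
Trained networks look in a picture, given as the dict that the camera call returned (one of the last four; its "shot" number tells which), for a name from the list of things; names that differ only in an ending like _2 or _b are one class to them, and where a whole thing is asked for, a point or a joint stands for the part that bears it (a point fixed in the world has none). Each returns a list of dicts, best first, with "conf" (0 to 1); they miss things now and then, are a little off and sometimes report something else, mostly with a low value. They report only what shows in the picture. A call takes as long as a camera call.
- eyes.look_for(name, picture): "bbox" ([left, top, right, bottom] in pixels, round what is visible of it).
The state is a dict: "time": time; "joint_positions": joint angles; "joint_vel": joint speeds; "joint_torque": joint torques, N m; "ee_pos": TCP position; "eef_rot": TCP orientation; "ft_force": force on the tool from outside, world axes, zero at the start; "torque": the same for the moment, N m; "width": finger opening in m; "grip_force": force on a finger pad.
Only numpy, scipy, OpenCV 4.12 (cv2) and the standard library are available. Lean on these libraries where they do the work, as an engineer would, in place of code of your own. Each camera call takes 0.05 s, during which the arm holds its last target. There are 200 camera calls.

## Working session

There is one attempt and no reset: what is moved stays moved. The work goes in short steps, Python scripts to look and compute and a tool call to move; the robot and the scene stay as the last step left them, time stands still between calls to the robot, and variables do not carry over. Pictures are saved under pics/ and viewed, at most 10 in all, crops included, and the job is handed in when it is done.

Besides the shell and the picture viewer there is one more tool, called after "Request:" as a command line: name --argument value ..., lists and objects as JSON in quotes. arm_command: Moves the arm, as the interface text tells. Its arguments: {"type":"object","properties":{"steps":{"type":"array","items":{"type":"object","properties":{"rot":{"type":"array","items":{"type":"number"}},"slide":{"type":"array","items":{"type":"number"}},"grip":{"type":"number"}}}},"newtons":{"type":"number"}},"required":["steps"]}

```bash
mkdir -p pics
python3 - <<'E'
from bench import sensors, eyes
import cv2,numpy as np
print(sensors.read_state())
for n in ["scene","side"]:
    p=eyes.camera(n); cv2.imwrite(f"pics/{n}0.png",p["pixels"][:,:,::-1])
    print(n,p["intrinsics"].tolist(),np.round(p["pose"],4).tolist())
    for k in ["roll_mid","hub_mid","winder","lug_top","nose_tip","seat_top","spare_core","film_can","splicer","tape_roll","loupe","dust_brush"]:
        r=eyes.look_for(k,p); print(k,[(np.round(d["bbox"]).tolist(),round(d["conf"],2)) for d in r[:2]])
E
```

```text
{'time': 0.0, 'joint_positions': array([ 1.11042558,  0.33288275, -0.06468048,  1.46094822,  0.02161592,
        1.34989909, -0.08856561]), 'joint_vel': array([-6.76619245e-04, -5.75045676e-05, -1.59462908e-03,  1.44971050e-03,
       -1.67383387e-03,  9.97902325e-05, -1.03996657e-03]), 'joint_torque': array([-1.00899058e-03, -6.23242092e+01,  2.48283515e-02, -3.89894664e+01,
       -6.13285205e-02,  3.98570951e-02,  1.13349743e-04]), 'ee_pos': array([ 0.26476402, -0.56571781,  0.22174381]), 'eef_rot': array([ 9.76146286e-01,  2.17112664e-01, -1.99611763e-04, -6.92590927e-04]), 'ft_force': array([-1.22660207, -0.11740331,  0.17996776]), 'torque': array([-0.00728551,  0.04623634,  0.01082074]), 'grip_force': 0.0, 'width': 0.08709713202767602}
scene [[488.92406466277856, 0.0, 313.15821088133885], [0.0, 488.92406466277856, 197.76906844838908], [0.0, 0.0, 1.0]] [[-0.8642, 0.429, -0.2629, 0.8689], [0.5032, 0.7397, -0.4469, 0.6014], [0.0027, -0.5185, -0.8551, 1.206], [0.0, 0.0, 0.0, 1.0]]
roll_mid [([253.0, 125.0, 272.0, 145.0], 0.65), ([313.0, 228.0, 325.0, 243.0], 0.64)]
hub_mid [([295.0
[... 782 characters left out ...]
 -0.4022, 0.4079, -0.0294], [-0.5728, -0.5767, 0.5826, -0.8089], [0.0009, -0.7111, -0.703, 1.1095], [0.0, 0.0, 0.0, 1.0]]
roll_mid []
hub_mid []
winder [([273.0, 162.0, 348.0, 208.0], 0.76), ([300.0, 179.0, 322.0, 190.0], 0.23)]
lug_top [([310.0, 164.0, 316.0, 183.0], 0.66), ([375.0, 197.0, 388.0, 212.0], 0.39)]
nose_tip [([309.0, 167.0, 316.0, 184.0], 0.45)]
seat_top [([304.0, 178.0, 321.0, 189.0], 0.52)]
spare_core []
film_can [([429.0, 260.0, 447.0, 294.0], 0.58)]
splicer [([302.0, 181.0, 321.0, 189.0], 0.3), ([229.0, 155.0, 236.0, 162.0], 0.21)]
tape_roll []
loupe [([303.0, 174.0, 320.0, 186.0], 0.73), ([375.0, 197.0, 388.0, 217.0], 0.49)]
dust_brush [([229.0, 154.0, 236.0, 160.0], 0.6)]
```

```bash
cat > h.py <<'E'
import numpy as np, cv2
from bench import sensors, eyes
def ray(p,uv,z):
    K,T=np.array(p["intrinsics"]),np.array(p["pose"])
    d=T[:3,:3]@np.linalg.solve(K,[uv[0],uv[1],1.]); o=T[:3,3]
    return o+d*(z-o[2])/d[2]
def proj(p,X):
    K,T=np.array(p["intrinsics"]),np.array(p["pose"])
    c=T[:3,:3].T@(np.asarray(X)-T[:3,3]); q=K@c; return q[:2]/q[2]
def save(p,name,box=None,s=1):
    im=p["pixels"][:,:,::-1]
    if box: im=im[box[1]:box[3],box[0]:box[2]]
    cv2.imwrite("pics/"+name,cv2.resize(im,None,fx=s,fy=s,interpolation=cv2.INTER_CUBIC))
E
python3 - <<'E'
from h import *
p=eyes.camera("scene"); save(p,"s1.png",(180,70,460,350),2.1)
for k,uv,z in [("roll",(262.5,135),.015),("roll?",(303,94),.01),("hub",(305,181),.022),("nose",(317,227),.144),("core",(247,194),.015),("can",(213,139),.016),("spl",(409,235),.016),("brush",(426,310),.012),("loupe",(234,223),.024),("winder",(319,243),.086)]:
    print(k,ray(p,uv,z).round(3))
s=eyes.camera("side"); print(ray(s,(312.5,184),.086), ray(s,(381.5,204),.022))
E
```

```text
roll [ 0.524 -0.295  0.015]
roll? [ 0.33  -0.385  0.01 ]
hub [ 0.497 -0.078  0.022]
nose [0.576 0.124 0.144]
core [ 0.66  -0.127  0.015]
can [ 0.663 -0.357  0.016]
spl [0.337 0.213 0.016]
brush [0.423 0.404 0.012]
loupe [ 0.734 -0.055  0.024]
winder [0.579 0.139 0.086]
[0.56981355 0.10263817 0.086     ] [ 0.74237844 -0.05417333  0.022     ]
```

View pics/s1.png

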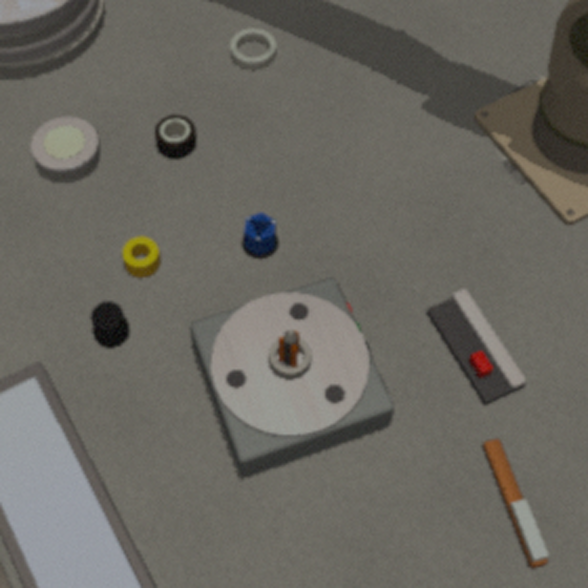

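Request:
arm_command --steps '[{"slide": [0.032,0.033,0],"grip": 1},{"slide": [0.032,0.033,0]},{"slide": [0.032,0.033,0]},{"slide": [0.032,0.033,0]},{"slide": [0.032,0.033,0]},{"slide": [0.032,0.033,0]},{"slide": [0.03,0.033,0]},{"slide": [0,0,0]}]'

```text
schema error: expected keys rot, slide, grip
```

Run:
```python
from h import *
s=sensors.read_state(); print(s["time"],s["ee_pos"],s["eef_rot"],s["joint_positions"].round(2))
p=eyes.camera("wrist"); save(p,"w1.png"); print(np.round(p["pose"],4).tolist(),p["intrinsics"][0][0])
print(proj(p,[.524,-.295,.015]),[ (np.round(d["bbox"]).tolist(),round(d["conf"],2)) for d in eyes.look_for("roll_mid",p)])
```

```text
1.4 [ 0.26500441 -0.56605911  0.22259459] [9.76132471e-01 2.17175960e-01 2.08705633e-05 4.01283387e-05] [ 1.11  0.33 -0.06  1.46  0.02  1.35 -0.09]
[[0.4242, -0.8736, -0.2383, 0.3307], [-0.9056, -0.4091, -0.1122, -0.5359], [0.0005, 0.2634, -0.9647, 0.3848], [0.0, 0.0, 0.0, 1.0]] 332.2122628027396
[ 151.99198686 -220.81547301] []
```

View pics/w1.png

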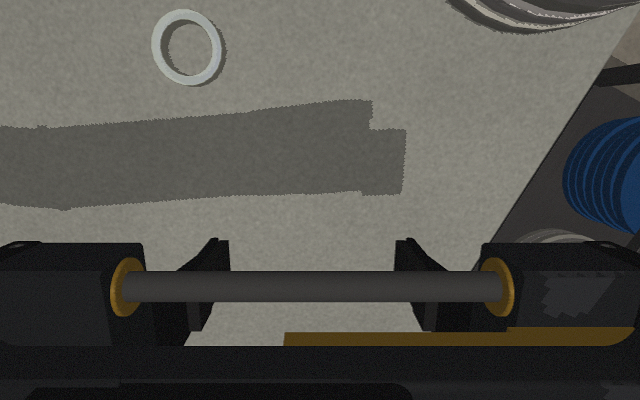

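Request:
arm_command --steps '[{"rot": [0,0,0],"slide": [0.032,0.033,0],"grip": 1},{"rot": [0,0,0],"slide": [0.032,0.033,0],"grip": 1},{"rot": [0,0,0],"slide": [0.032,0.033,0],"grip": 1},{"rot": [0,0,0],"slide": [0.032,0.033,0],"grip": 1},{"rot": [0,0,0],"slide": [0.032,0.033,0],"grip": 1},{"rot": [0,0,0],"slide": [0.032,0.033,0],"grip": 1},{"rot": [0,0,0],"slide": [0.032,0.033,0],"grip": 1},{"rot": [0,0,0],"slide": [0.032,0.033,0],"grip": 1}]'

```text
time: 2.5
ee_pos: [0.5219, -0.301, 0.2227]
eef_rot: [0.976, 0.217, 0.0, 0.0]
ft_force: [0.6, -0.1, -0.1]
width: 0.0875
grip_force: 0.0
```

Run:
```python
from h import *
p=eyes.camera("wrist"); save(p,"w2.png"); print(np.round(p["pose"],4).tolist())
s=sensors.read_state(); print(s["time"],s["ee_pos"],s["eef_rot"],s["joint_positions"].round(2))
print(proj(p,[.524,-.295,.015]),[ (np.round(d["bbox"]).tolist(),round(d["conf"],2)) for d in eyes.look_for("roll_mid",p)])
```

```text
[[0.424, -0.8738, -0.2381, 0.5876], [-0.9057, -0.4089, -0.1124, -0.2708], [0.0008, 0.2633, -0.9647, 0.385], [0.0, 0.0, 0.0, 1.0]]
2.55 [ 0.52643195 -0.29422251  0.22261501] [ 0.97530901  0.22083556  0.00158789 -0.00121649] [ 0.66  0.3  -0.28  1.51  0.08  1.34 -0.75]
[306.94163433 178.15056731] [([277.0, 152.0, 334.0, 208.0], 0.72)]
```

View pics/w2.png

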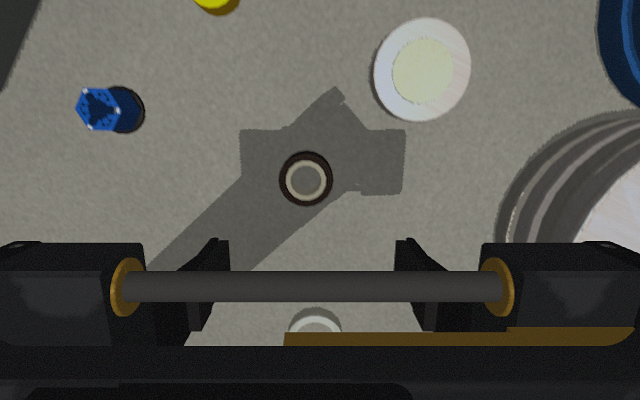

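Run:
```python
from h import *
p=eyes.camera("wrist"); s=sensors.read_state(); print(s["time"],s["ee_pos"],s["eef_rot"])
b=eyes.look_for("roll_mid",p)[0]["bbox"]; print(b,ray(p,((b[0]+b[2])/2,(b[1]+b[3])/2),.022))
```

```text
2.65 [ 0.52277199 -0.29925124  0.22247907] [ 9.75590616e-01  2.19596479e-01  3.85373090e-04 -4.32660475e-04]
[278.3, 157.4, 336.3, 210.8] [ 0.5224125  -0.29249024  0.022     ]
```

Request:
arm_command --steps '[{"rot": [0,0,0],"slide": [0.001,0.0075,-0.04],"grip": 1},{"rot": [0,0,0],"slide": [0,0,-0.055],"grip": 1},{"rot": [0,0,0],"slide": [0,0,-0.055],"grip": 1},{"rot": [0,0,0],"slide": [0,0,-0.04],"grip": 1},{"rot": [0,0,0],"slide": [0,0,-0.026],"grip": 1},{"rot": [0,0,0],"slide": [0,0,0],"grip": 1},{"rot": [0,0,0],"slide": [0,0,0],"grip": 0},{"rot": [0,0,0],"slide": [0,0,0],"grip": 0}]' --newtons 20

```text
time: 3.7
ee_pos: [0.5228, -0.2954, 0.0082]
eef_rot: [0.976, 0.217, 0.001, 0.001]
ft_force: [0.1, -0.1, 1.0]
width: 0.0741
grip_force: 0.0
```

Request:
arm_command --steps '[{"rot": [0,0,0],"slide": [0,0,0],"grip": 0},{"rot": [0,0,0],"slide": [0,0,0],"grip": 0},{"rot": [0,0,0],"slide": [0,0,0.03],"grip": 0},{"rot": [0,0,0],"slide": [0,0,0.045],"grip": 0},{"rot": [0,0,0],"slide": [0,0,0.045],"grip": 0},{"rot": [0,0,0],"slide": [0,0.04,0.045],"grip": 0},{"rot": [0,0,0],"slide": [0,0.045,0.03],"grip": 0},{"rot": [0,0,0],"slide": [0,0.045,0],"grip": 0}]' --newtons 20

```text
time: 4.7
ee_pos: [0.5231, -0.1634, 0.2044]
eef_rot: [0.976, 0.217, 0.002, 0.001]
ft_force: [0.8, 0.4, -2.6]
width: 0.0603
grip_force: 20.0
```

Request:
arm_command --steps '[{"rot": [0,0,0],"slide": [0,0.05,0.02],"grip": 0},{"rot": [0,0,0],"slide": [-0.005,0.05,0.02],"grip": 0},{"rot": [0,0,0],"slide": [-0.005,0.05,0.01],"grip": 0},{"rot": [0,0,0],"slide": [-0.005,0.05,0],"grip": 0},{"rot": [0,0,0],"slide": [0,0.045,0],"grip": 0},{"rot": [0,0,0],"slide": [0,0.02,0],"grip": 0},{"rot": [0,0,0],"slide": [0,0,0],"grip": 0},{"rot": [0,0,0],"slide": [0,0,0],"grip": 0}]'

```text
time: 5.7
ee_pos: [0.5071, 0.0991, 0.2514]
eef_rot: [0.976, 0.217, -0.0, 0.0]
ft_force: [-0.2, -0.5, -1.0]
width: 0.0604
grip_force: 20.0
```

Run:
```python
from h import *
p=eyes.camera("wrist"); save(p,"w3.png"); print(np.round(p["pose"],4).tolist())
np.savez("w3",pose=p["pose"],intrinsics=p["intrinsics"],pixels=p["pixels"])
s=sensors.read_state(); print(s["time"],s["ee_pos"],s["eef_rot"],s["joint_positions"].round(2))
```

```text
[[0.4231, -0.8741, -0.2387, 0.5729], [-0.9061, -0.4078, -0.1125, 0.1293], [0.0009, 0.2639, -0.9645, 0.4136], [0.0, 0.0, 0.0, 1.0]]
5.75 [0.50712204 0.0989196  0.25145179] [ 9.76338597e-01  2.16247158e-01 -1.57181245e-04  2.93238172e-04] [ 0.25  0.12 -0.57  1.67  0.07  1.37 -1.47]
```

View pics/w3.png

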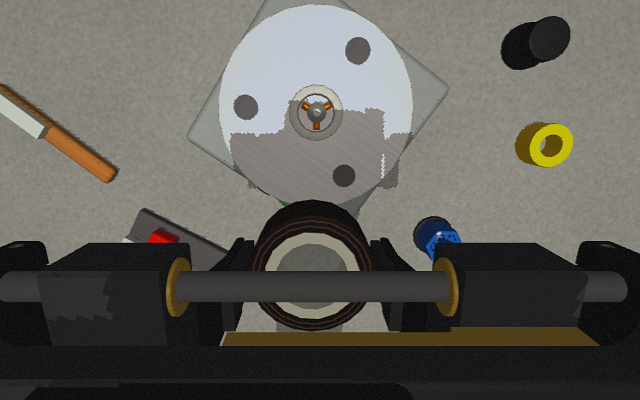

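Run:
```python
from h import *
from scipy.optimize import least_squares
p=dict(np.load("w3.npz"))
im=p["pixels"]; hsv=cv2.cvtColor(im,cv2.COLOR_RGB2HSV)
m=((hsv[...,0]<18)&(hsv[...,1]>130)&(hsv[...,2]>80)); m[:85]=0;m[140:]=0;m[:,:285]=0;m[:,350:]=0
n,l,st,c=cv2.connectedComponentsWithStats(m.astype(np.uint8))
for i in range(1,n):
    if st[i,4]>5: print(st[i],c[i].round(1),ray(p,c[i],.128).round(4))
# plate circle: bright lilac part edge -> radial edge points from predicted ellipse, fit centre at z=.068 R=.098
g=cv2.cvtColor(im,cv2.COLOR_RGB2GRAY).astype(float); g=cv2.GaussianBlur(g,(3,3),0)
def circ(c0,z,R,lo,hi,sgn,maxrow):
    c=np.array(c0)
    for it in range(6):
        pts=[];T=np.linspace(0,2*np.pi,180,endpoint=False)
        for t in T:
            rr=np.linspace(R-lo,R+hi,60); q=np.array([proj(p,[c[0]+r*np.cos(t),c[1]+r*np.sin(t),z]) for r in rr])
            if q.min()<2 or q[:,1].max()>maxrow: continue
            v=cv2.remap(g.astype(np.float32),q[:,0].astype(np.float32)[None],q[:,1].astype(np.float32)[None],1)[0]
            d=sgn*np.diff(v); k=d.argmax()
            if d[k]>1.5: pts.append([*(ray(p,q[k],z)[:2])])
        pts=np.array(pts); f=least_squares(lambda x:np.hypot(*(pts-x[:2]).T)-x[2],[*c,R],loss="soft_l1",f_scale=.001)
        c=f.x[:2]
    print(z,len(pts),f.x.round(4),np.median(abs(f.fun)).round(5))
circ(ray(p,(316,107),.068)[:2],.068,.098,.012,.006,-1,250)
circ(ray(p,(316,111),.086)[:2],.086,.026,.004,.004,-1,400)
save(p,"c3.png",(230,70,400,340),2.2)
```

```text
[324 101   8  10  37] [327.7 105.2] [0.586  0.1206 0.128 ]
[301 102   9   9  40] [304.6 105.7] [0.5777 0.1376 0.128 ]
[313 122   7   8  48] [316.2 125.8] [0.5671 0.1222 0.128 ]
0.068 159 [0.5772 0.1271 0.0965] 0.00036
0.086 70 [0.577  0.1269 0.024 ] 0.00015
```

View pics/c3.png

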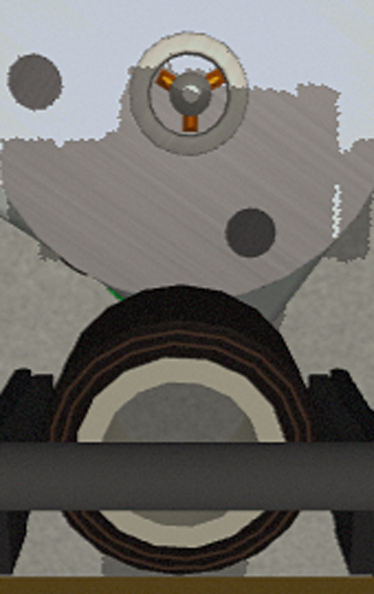

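Run:
```python
from h import *
p=dict(np.load("w3.npz")); z=.2753
for name,(l,r,t,b),R in [("core",(77,286,356,548),None),("bore",(103,260,382,527),.017),("outer",(50,311,0,573),.03)]:
    f=lambda u,v:ray(p,(230+u/2.2,70+v/2.2),z)[:2]
    yc=452
    L,Rr,T,B=f(l,yc),f(r,yc),f((l+r)/2,t),f((l+r)/2,b)
    print(name,np.linalg.norm(L-Rr).round(4),np.linalg.norm(T-B).round(4),(L+Rr).round(4)/2,(T+B).round(4)/2)
```

```text
core 0.0435 0.044 [0.50915 0.099  ] [0.5084  0.09865]
bore 0.0327 0.0332 [0.50915 0.099  ] [0.5082  0.09855]
outer 0.0543 0.1167 [0.50905 0.0992 ] [0.5356 0.1116]
```

Request:
arm_command --steps '[{"rot": [0,0,0],"slide": [0.03,0.012,-0.02],"grip": 0},{"rot": [0,0,0],"slide": [0.03,0.012,-0.03],"grip": 0},{"rot": [0,0,0],"slide": [0.009,0.0043,-0.03],"grip": 0},{"rot": [0,0,0],"slide": [0,0,-0.015],"grip": 0},{"rot": [0,0,0],"slide": [0,0,0],"grip": 0},{"rot": [0,0,0],"slide": [0,0,0],"grip": 0},{"rot": [0,0,0],"slide": [0,0,0],"grip": 0},{"rot": [0,0,0],"slide": [0,0,0],"grip": 0}]'

```text
time: 6.75
ee_pos: [0.5763, 0.1286, 0.1574]
eef_rot: [0.976, 0.217, 0.001, 0.0]
ft_force: [0.1, -1.3, -0.7]
width: 0.0602
grip_force: 20.0
```

Run:
```python
from h import *
s=sensors.read_state(); print(s["time"],s["ee_pos"],s["eef_rot"],s["ft_force"])
p=eyes.camera("wrist"); a=p["pixels"][170:350,220:410,::-1]
q=eyes.camera("scene"); u=proj(q,[.577,.127,.14]).astype(int); b=q["pixels"][u[1]-45:u[1]+45,u[0]-47:u[0]+48,::-1]
cv2.imwrite("pics/c4.png",np.hstack([cv2.resize(a,(396,375),interpolation=2),cv2.resize(b,(396,375),interpolation=2)]))
```

```text
6.75 [0.5762579  0.12864657 0.15740302] [9.76157052e-01 2.17064432e-01 6.35032211e-04 1.97564760e-04] [ 0.07725402 -1.30245877 -0.65327182]
```

View pics/c4.png

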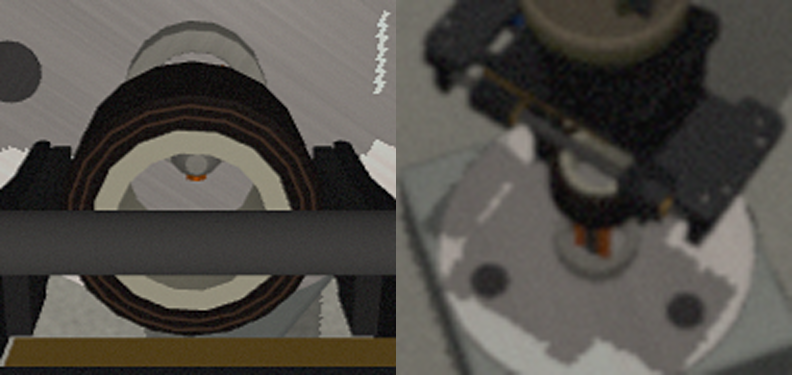

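Run:
```python
from h import *
p=eyes.camera("wrist")
for z in (.143,.144): print("nose",ray(p,(220+196/2.084,170+163/2.083),z).round(4))
for z in (.178,.181): print("roll",ray(p,(220+193/2.084,170+220/2.083),z).round(4))
print(sensors.read_state()["ee_pos"])
```

```text
nose [0.5765 0.1267 0.143 ]
nose [0.5769 0.1269 0.144 ]
roll [0.5768 0.1279 0.178 ]
roll [0.5782 0.1285 0.181 ]
[0.57603996 0.12871724 0.15684733]
```

Request:
arm_command --steps '[{"rot": [0,0,0],"slide": [-0.0005,-0.0013,0],"grip": 0},{"rot": [0,0,0],"slide": [0,0,-0.01],"grip": 0},{"rot": [0,0,0],"slide": [0,0,-0.01],"grip": 0},{"rot": [0,0,0],"slide": [0,0,-0.01],"grip": 0},{"rot": [0,0,0],"slide": [0,0,-0.01],"grip": 0},{"rot": [0,0,0],"slide": [0,0,-0.01],"grip": 0},{"rot": [0,0,0],"slide": [0,0,-0.008],"grip": 0},{"rot": [0,0,0],"slide": [0,0,0],"grip": 0}]'

```text
time: 7.9
ee_pos: [0.5751, 0.1274, 0.0978]
eef_rot: [0.976, 0.217, -0.001, -0.0]
ft_force: [0.9, 0.4, -1.7]
width: 0.0605
grip_force: 20.0
```

Request:
arm_command --steps '[{"rot": [0,0,0],"slide": [0,0,-0.003],"grip": 0},{"rot": [0,0,0],"slide": [0,0,-0.002],"grip": 0},{"rot": [0,0,0],"slide": [0,0,0],"grip": 0},{"rot": [0,0,0],"slide": [0,0,0],"grip": 1},{"rot": [0,0,0],"slide": [0,0,0],"grip": 1},{"rot": [0,0,0],"slide": [0,0,0],"grip": 1},{"rot": [0,0,0],"slide": [0,0,0.02],"grip": 1},{"rot": [0,0,0],"slide": [0,0,0.04],"grip": 1}]'

```text
time: 8.9
ee_pos: [0.5747, 0.1273, 0.1542]
eef_rot: [0.976, 0.217, -0.001, -0.0]
ft_force: [1.4, -0.1, 0.8]
width: 0.0867
grip_force: 0.0
```

Request:
arm_command --steps '[{"rot": [0,0,0],"slide": [0,-0.01,0.05],"grip": 1},{"rot": [0,0,0],"slide": [-0.02,-0.03,0.04],"grip": 1},{"rot": [0,0,0],"slide": [-0.03,-0.04,0.02],"grip": 1},{"rot": [0,0,0],"slide": [-0.03,-0.045,0],"grip": 1},{"rot": [0,0,0],"slide": [-0.02,-0.04,0],"grip": 1},{"rot": [0,0,0],"slide": [0,-0.03,0],"grip": 1},{"rot": [0,0,0],"slide": [0,0,0],"grip": 1},{"rot": [0,0,0],"slide": [0,0,0],"grip": 1}]'

```text
time: 9.9
ee_pos: [0.4758, -0.0666, 0.2645]
eef_rot: [0.976, 0.218, 0.001, 0.0]
ft_force: [0.7, 0.9, 0.3]
width: 0.0871
grip_force: 0.0
```

Run:
```python
from h import *
s=sensors.read_state(); print(s["time"],s["ee_pos"],s["eef_rot"])
p=eyes.camera("wrist"); np.savez("w5",pose=p["pose"],intrinsics=p["intrinsics"],pixels=p["pixels"])
def crop(c,h,W):
    x,y=int(c[0]),int(c[1]); x0,y0=max(x-h,0),max(y-h,0); print((x0,y0),2*h)
    return cv2.resize(p["pixels"][y0:y0+2*h,x0:x0+2*h,::-1],(W,W),interpolation=2)
cv2.imwrite("pics/c5.png",np.hstack([crop(proj(p,[.497,-.078,.03]),40,400),crop(proj(p,[.577,.127,.11]),60,400)]))
print(proj(p,[.497,-.078,.03]),proj(p,[.577,.127,.11]))
print(eyes.look_for("hub_mid",p)[:2])
```

```text
9.9 [ 0.47575332 -0.06656575  0.2645332 ] [9.76021271e-01 2.17674267e-01 6.20866934e-04 7.68369103e-05]
(287, 126) 80
(93, 0) 120
[327.15527724 166.09394287] [153.32543703  -9.51498382]
[{'bbox': [309.2, 139.7, 349.3, 184.0], 'conf': 0.83}]
```

View pics/c5.png

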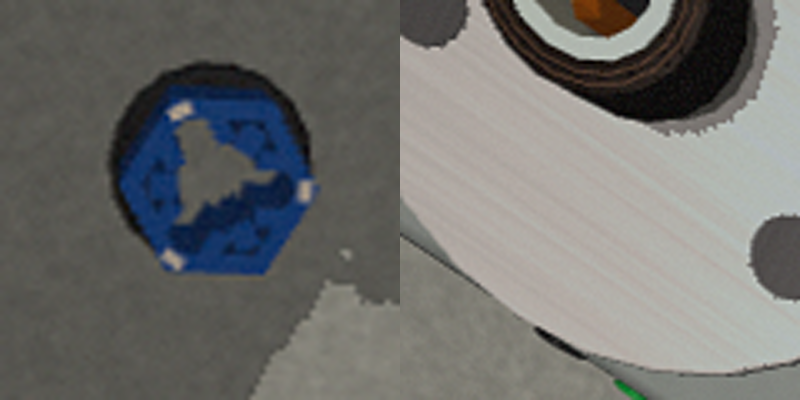

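Run:
```python
from h import *
p=dict(np.load("w5.npz")); im=p["pixels"][126:206,287:367]; 
hsv=cv2.cvtColor(im,cv2.COLOR_RGB2HSV); m=((hsv[...,1]<70)&(hsv[...,2]>140)).astype(np.uint8)
n,l,st,c=cv2.connectedComponentsWithStats(m); print([(c[i].round(1)*5,st[i,4]) for i in range(1,n) if st[i,4]>3])
P=np.array([ray(p,(287+u/5,126+v/5),.044)[:2] for u,v in [(180,111),(306,190),(173,260)]]); 
x,y,r=np.linalg.lstsq(np.c_[2*P,np.ones(3)],(P**2).sum(1),rcond=None)[0]
C=np.array([x,y]); print(P,C,P.mean(0),[(np.hypot(*(q-C)).round(4),np.degrees(np.arctan2(*(q-C)[::-1])).round(1)) for q in P])
s=np.linalg.norm(P-C,axis=1);print(np.array(p["pose"])[:3,3])
```

```text
[(array([177. , 109.5]), np.int32(9)), (array([302.5, 190. ]), np.int32(6)), (array([170. , 257.5]), np.int32(6))]
[[ 0.51496281 -0.0633207 ]
 [ 0.51106731 -0.09746207]
 [ 0.48326258 -0.07674288]] [ 0.50301598 -0.0792505 ] [ 0.50309757 -0.07917521] [(np.float64(0.0199), np.float64(53.1)), (np.float64(0.0199), np.float64(-66.1)), (np.float64(0.0199), np.float64(172.8))]
[ 0.54127382 -0.03639803  0.42682025]
```

Request:
arm_command --steps '[{"rot": [0,0,-10.6],"slide": [0.014,-0.006,-0.03],"grip": 1},{"rot": [0,0,-10.6],"slide": [0.0136,-0.006,-0.05],"grip": 1},{"rot": [0,0,-10.6],"slide": [0,0,-0.05],"grip": 1},{"rot": [0,0,0],"slide": [0,0,-0.05],"grip": 1},{"rot": [0,0,0],"slide": [0,0,0],"grip": 1},{"rot": [0,0,0],"slide": [0,0,0],"grip": 1},{"rot": [0,0,0],"slide": [0,0,0],"grip": 1},{"rot": [0,0,0],"slide": [0,0,0],"grip": 1}]'

```text
time: 11.0
ee_pos: [0.504, -0.0797, 0.0851]
eef_rot: [0.998, -0.059, 0.001, 0.0]
ft_force: [-0.1, 0.1, -0.2]
width: 0.0868
grip_force: 0.0
```

Run:
```python
from h import *
s=sensors.read_state(); print(s["time"],s["ee_pos"],s["eef_rot"])
p=eyes.camera("wrist"); np.savez("w6",pose=p["pose"],intrinsics=p["intrinsics"],pixels=p["pixels"])
c=proj(p,[.5033,-.0785,.044]);print(c,np.array(p["pose"])[:3,3])
x,y=c.astype(int)-50; print(x,y)
im=p["pixels"][y:y+100,x:x+100]; cv2.imwrite("pics/c6.png",cv2.resize(im[:,:,::-1],(500,500),interpolation=2))
hsv=cv2.cvtColor(im,cv2.COLOR_RGB2HSV); m=((hsv[...,1]<70)&(hsv[...,2]>140)).astype(np.uint8)
n,l,st,cc=cv2.connectedComponentsWithStats(m)
for i in range(1,n):
  if st[i,4]>5:
    q=ray(p,cc[i]+[x,y],.044)[:2]; d=q-[.5033,-.0785]; print(cc[i].round(1),st[i,4],q.round(4),np.hypot(*d).round(4),np.degrees(np.arctan2(d[1],d[0])).round(1))
```

```text
11.0 [ 0.50401129 -0.07968209  0.08509066] [ 9.98282983e-01 -5.85620456e-02  1.22200214e-03  2.82728485e-04]
[309.35649526 233.32281395] [ 0.57567634 -0.088427    0.2474846 ]
259 183
[23.4 36. ] 31 [ 0.515  -0.0625] 0.0198 53.9
[77.  36.3] 33 [ 0.5107 -0.0966] 0.0195 -67.6
[ 2.3 77.9] 118 [ 0.4878 -0.0445] 0.0374 114.5
[50.1 78.6] 29 [ 0.4836 -0.076 ] 0.0199 172.7
```

View pics/c6.png

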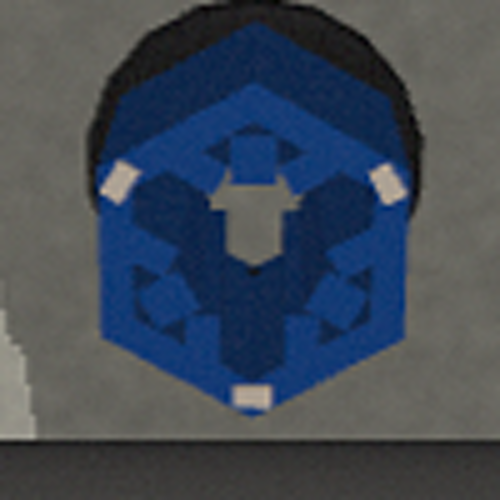

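Request:
arm_command --steps '[{"rot": [0,0,0],"slide": [-0.0009,0.0013,-0.02],"grip": 1},{"rot": [0,0,0],"slide": [0,0,-0.03],"grip": 1},{"rot": [0,0,0],"slide": [0,0,-0.018],"grip": 1},{"rot": [0,0,0],"slide": [0,0,-0.008],"grip": 1},{"rot": [0,0,0],"slide": [0,0,0],"grip": 1},{"rot": [0,0,0],"slide": [0,0,0],"grip": 0},{"rot": [0,0,0],"slide": [0,0,0],"grip": 0},{"rot": [0,0,0],"slide": [0,0,0],"grip": 0}]' --newtons 40

```text
time: 12.05
ee_pos: [0.5025, -0.0783, 0.008]
eef_rot: [0.998, -0.059, 0.0, 0.0]
ft_force: [0.6, 0.7, -0.0]
width: 0.0648
grip_force: 0.0
```

Request:
arm_command --steps '[{"rot": [0,0,0],"slide": [0,0,0],"grip": 0},{"rot": [0,0,0],"slide": [0,0,0],"grip": 0},{"rot": [0,0,0],"slide": [0,0,0],"grip": 0},{"rot": [0,0,0],"slide": [0,0,0.03],"grip": 0},{"rot": [0,0,0],"slide": [0,0,0.05],"grip": 0},{"rot": [0,0,10.7],"slide": [0,0,0.05],"grip": 0},{"rot": [0,0,10.7],"slide": [0,0.02,0.05],"grip": 0},{"rot": [0,0,10.7],"slide": [0,0.04,0.05],"grip": 0}]' --newtons 40

```text
time: 13.05
ee_pos: [0.5018, -0.02, 0.2378]
eef_rot: [0.975, 0.221, -0.0, 0.0]
ft_force: [1.4, 0.8, -2.1]
width: 0.04
grip_force: 40.0
```

Request:
arm_command --steps '[{"rot": [0,0,0],"slide": [0,0.04,0.01],"grip": 0},{"rot": [0,0,0],"slide": [0,0.04,0],"grip": 0},{"rot": [0,0,0],"slide": [0,0.03,0],"grip": 0},{"rot": [0,0,0],"slide": [0.005,0.009,0],"grip": 0},{"rot": [0,0,0],"slide": [0,0,0],"grip": 0},{"rot": [0,0,0],"slide": [0,0,0],"grip": 0},{"rot": [0,0,0],"slide": [0,0,0],"grip": 0},{"rot": [0,0,0],"slide": [0,0,0],"grip": 0}]'

```text
time: 14.05
ee_pos: [0.5072, 0.0992, 0.2464]
eef_rot: [0.976, 0.219, 0.0, 0.0]
ft_force: [0.0, 0.1, -2.8]
width: 0.0399
grip_force: 40.0
```

Run:
```python
from h import *
s=sensors.read_state(); print(s["time"],s["ee_pos"],s["eef_rot"],s["width"])
p=eyes.camera("wrist"); np.savez("w7",pose=p["pose"],intrinsics=p["intrinsics"],pixels=p["pixels"])
cv2.imwrite("pics/c7.png",cv2.resize(p["pixels"][60:340,200:430,::-1],None,fx=2.1,fy=2.1,interpolation=2))
hsv=cv2.cvtColor(p["pixels"],cv2.COLOR_RGB2HSV)
def comps(m,box,z,amin):
    M=np.zeros_like(m,np.uint8); M[box[1]:box[3],box[0]:box[2]]=m[box[1]:box[3],box[0]:box[2]]
    n,l,st,c=cv2.connectedComponentsWithStats(M)
    for i in range(1,n):
        if st[i,4]>amin: print(c[i].round(1),st[i].tolist(),ray(p,c[i],z).round(4))
comps((hsv[...,0]<18)&(hsv[...,1]>130)&(hsv[...,2]>80),(285,80,350,150),.128,5)
print("marks"); comps((hsv[...,1]<70)&(hsv[...,2]>140),(255,200,375,340),s["ee_pos"][2]-.008+.044,8)
```

```text
14.05 [0.50723641 0.09918129 0.24639767] [9.75662811e-01 2.19276220e-01 3.16653613e-05 1.30705393e-04] 0.03989717069391798
[305.3 105.4] [302, 101, 9, 10, 42] [0.578  0.1376 0.128 ]
[328.5 105.6] [324, 102, 10, 9, 39] [0.5859 0.1206 0.128 ]
[316.5 126. ] [314, 123, 6, 7, 42] [0.5672 0.1224 0.128 ]
marks
[265.9 215.9] [255, 200, 31, 40, 676] [0.5304 0.1296 0.2824]
[369.  209.3] [361, 200, 14, 21, 141] [0.5504 0.0938 0.2824]
[360.8 217.5] [358, 215, 6, 5, 13] [0.546  0.0952 0.2824]
[369.6 225.2] [365, 220, 10, 13, 57] [0.5446 0.0905 0.2824]
[360.7 231.1] [356, 224, 9, 16, 55] [0.5409 0.0926 0.2824]
[370.4 234.8] [366, 233, 9, 4, 22] [0.5411 0.0883 0.2824]
[373.2 246.6] [371, 243, 4, 9, 17] [0.5371 0.0849 0.2824]
[271.1 268. ] [267, 265, 9, 6, 38] [0.5106 0.1187 0.2824]
[352.1 268.2] [348, 265, 9, 6, 35] [0.5249 0.0883 0.2824]
[269.4 324.9] [263, 316, 15, 16, 130] [0.4854 0.1086 0.2824]
[353.2 325. ] [343, 316, 19, 16, 175] [0.501  0.0755 0.2824]
[311.  330.5] [306, 330, 11, 2, 22] [0.4906 0.0909 0.2824]
```

View pics/c7.png

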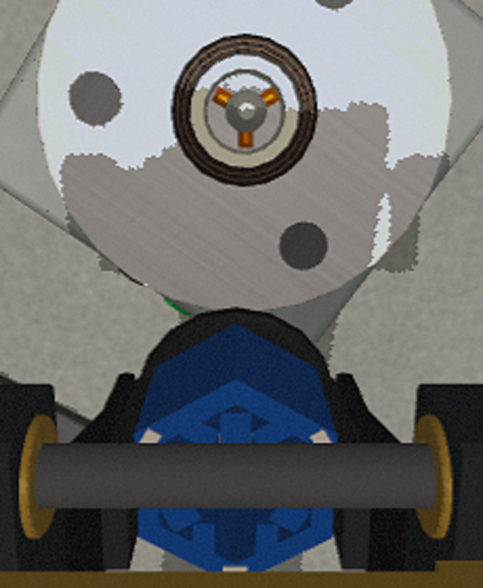

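Run:
```python
from h import *
p=dict(np.load("w7.npz")); 
for z in (.2824,.280):
    f=lambda u,v: ray(p,(200+(u+.5)/2.1-.5,60+(v+.5)/2.1-.5),z)[:2]
    a,b=f(236,380),f(235,571); l,r=f(134,430),f(336,430)
    print(z,np.hypot(*(a-b)),(a+b)/2,np.hypot(*(l-r)))
```

```text
0.2824 0.04258829197799798 [0.50951633 0.09945809] 0.03977879066060883
0.28 0.043398174773820276 [0.50831211 0.09888449] 0.040535246406974264
```

Request:
arm_command --steps '[{"rot": [0,0,-0.3],"slide": [0.03,0.012,-0.01],"grip": 0},{"rot": [0,0,0],"slide": [0.03,0.012,-0.03],"grip": 0},{"rot": [0,0,0],"slide": [0.0092,0.0039,-0.03],"grip": 0},{"rot": [0,0,0],"slide": [0,0,-0.016],"grip": 0},{"rot": [0,0,0],"slide": [0,0,0],"grip": 0},{"rot": [0,0,0],"slide": [0,0,0],"grip": 0},{"rot": [0,0,0],"slide": [0,0,0],"grip": 0},{"rot": [0,0,0],"slide": [0,0,0],"grip": 0}]'

```text
time: 15.1
ee_pos: [0.5766, 0.1276, 0.1612]
eef_rot: [0.976, 0.217, 0.001, 0.0]
ft_force: [0.6, 0.5, -1.7]
width: 0.0398
grip_force: 40.0
```

Run:
```python
from h import *
s=sensors.read_state(); print(s["time"],s["ee_pos"],s["eef_rot"],s["ft_force"],s["torque"])
p=eyes.camera("wrist"); q=eyes.camera("side"); np.savez("w8",pose=p["pose"],intrinsics=p["intrinsics"],pixels=p["pixels"])
u=proj(q,[.577,.127,.14]).astype(int); print(u)
a=p["pixels"][225:345,260:365,::-1]; b=q["pixels"][u[1]-35:u[1]+35,u[0]-30:u[0]+30,::-1]
cv2.imwrite("pics/c8.png",np.hstack([cv2.resize(a,(420,480),interpolation=2),cv2.resize(b,(370,480),interpolation=2)]))
```

```text
15.1 [0.57662915 0.12760544 0.1611929 ] [9.76157046e-01 2.17064478e-01 6.22228223e-04 2.18222348e-04] [ 0.59229173  0.4682204  -1.7377904 ] [-0.00975416 -0.00669808 -0.02856538]
[309 166]
```

View pics/c8.png

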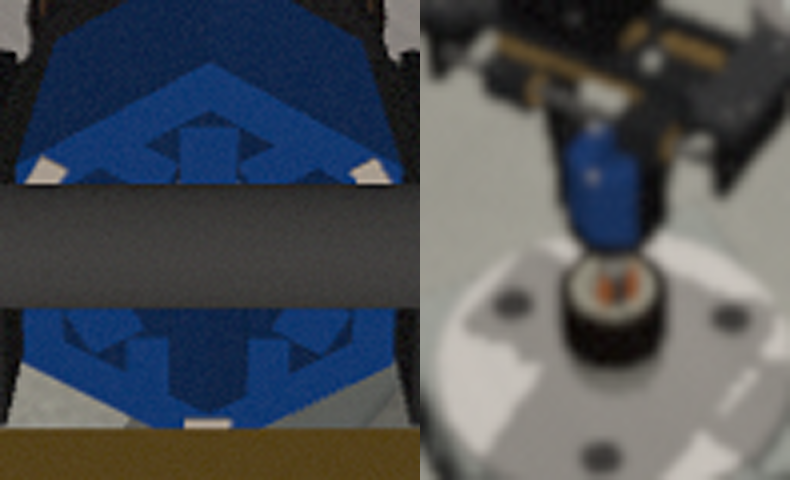

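Request:
arm_command --steps '[{"rot": [0,0,0],"slide": [0,-0.0003,-0.004],"grip": 0},{"rot": [0,0,0],"slide": [0,0,-0.004],"grip": 0},{"rot": [0,0,0],"slide": [0,0,-0.004],"grip": 0},{"rot": [0,0,0],"slide": [0,0,-0.004],"grip": 0},{"rot": [0,0,0],"slide": [0,0,-0.003],"grip": 0},{"rot": [0,0,0],"slide": [0,0,0],"grip": 0},{"rot": [0,0,0],"slide": [0,0,0],"grip": 0},{"rot": [0,0,0],"slide": [0,0,0],"grip": 0}]'

```text
time: 16.2
ee_pos: [0.5765, 0.1274, 0.1416]
eef_rot: [0.976, 0.217, 0.0, 0.0]
ft_force: [-0.0, 0.7, -1.5]
width: 0.0398
grip_force: 40.0
```

Request:
arm_command --steps '[{"rot": [0,0,0],"slide": [0,0,-0.003],"grip": 0},{"rot": [0,0,0],"slide": [0,0,-0.003],"grip": 0},{"rot": [0,0,0],"slide": [0,0,-0.002],"grip": 0},{"rot": [0,0,0],"slide": [0,0,-0.002],"grip": 0},{"rot": [0,0,0],"slide": [0,0,-0.002],"grip": 0},{"rot": [0,0,0],"slide": [0,0,-0.002],"grip": 0},{"rot": [0,0,0],"slide": [0,0,0],"grip": 0},{"rot": [0,0,0],"slide": [0,0,0],"grip": 0}]'

```text
time: 17.2
ee_pos: [0.5764, 0.1274, 0.1274]
eef_rot: [0.976, 0.217, 0.0, 0.0]
ft_force: [0.4, 0.3, -2.2]
width: 0.0395
grip_force: 40.0
```

Request:
arm_command --steps '[{"rot": [0,0,0],"slide": [0,0,-0.002],"grip": 0},{"rot": [0,0,0],"slide": [0,0,-0.001],"grip": 0},{"rot": [0,0,0],"slide": [0,0,-0.001],"grip": 0},{"rot": [0,0,0],"slide": [0,0,-0.001],"grip": 0},{"rot": [0,0,0],"slide": [0,0,-0.001],"grip": 0},{"rot": [0,0,0],"slide": [0,0,-0.001],"grip": 0},{"rot": [0,0,0],"slide": [0,0,0],"grip": 0},{"rot": [0,0,0],"slide": [0,0,0],"grip": 0}]' --newtons 50

```text
time: 18.2
ee_pos: [0.5764, 0.1274, 0.1205]
eef_rot: [0.976, 0.217, 0.0, 0.0]
ft_force: [-3.5, -1.5, 4.9]
width: 0.0395
grip_force: 50.0
```

Request:
arm_command --steps '[{"rot": [0,0,0],"slide": [0,0,-0.001],"grip": 0},{"rot": [0,0,0],"slide": [0,0,-0.001],"grip": 0},{"rot": [0,0,0],"slide": [0,0,-0.001],"grip": 0},{"rot": [0,0,0],"slide": [0,0,0],"grip": 0},{"rot": [0,0,0],"slide": [0,0,0],"grip": 0},{"rot": [0,0,0],"slide": [0,0,0],"grip": 0},{"rot": [0,0,0],"slide": [0,0,0],"grip": 0},{"rot": [0,0,0],"slide": [0,0,0],"grip": 0}]'

```text
time: 19.2
ee_pos: [0.5765, 0.1274, 0.1177]
eef_rot: [0.976, 0.217, 0.0, 0.0]
ft_force: [-3.3, -0.5, 7.6]
width: 0.0395
grip_force: 50.0
```

Request:
arm_command --steps '[{"rot": [0,0,0],"slide": [0,0,-0.0005],"grip": 0},{"rot": [0,0,0],"slide": [0,0,-0.0005],"grip": 0},{"rot": [0,0,0],"slide": [0,0,-0.0005],"grip": 0},{"rot": [0,0,0],"slide": [0,0,0],"grip": 0},{"rot": [0,0,0],"slide": [0,0,0],"grip": 0},{"rot": [0,0,0],"slide": [0,0,0],"grip": 0},{"rot": [0,0,0],"slide": [0,0,0],"grip": 0},{"rot": [0,0,0],"slide": [0,0,0],"grip": 0}]'

```text
time: 20.2
ee_pos: [0.5766, 0.1275, 0.1175]
eef_rot: [0.976, 0.217, 0.0, 0.0]
ft_force: [-8.3, -2.4, 18.2]
width: 0.0398
grip_force: 50.0
```

Run:
```python
from h import *
from bench import order
for _ in range(2): eyes.camera("side"); s=sensors.read_state(); print(s["time"],s["ee_pos"],s["ft_force"],s["grip_force"])
print(order.close_job())
```

```text
20.25 [0.57664659 0.12748314 0.11754083] [-8.12801141 -2.89053568 18.15969908] 49.986623243808026
20.3 [0.57660418 0.12750821 0.11751836] [-7.14681896 -2.18336889 18.15551171] 49.98669355582024
the job is handed in; nothing more can be done
None
```

I handed the job in at 20.3 s: the roll is on the seat, and the hub is meshed on the lugs, still gripped at 50 N and pressed down with about 18 N. The force jumped there while the tool barely moved, so the seat should be on its stop; no verdict came back.

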